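# Return the solvent bottles to their own weighing plates

## Task

The three solvent bottles beside the chromatograph have been put back on the wrong weighing plates: move them so that the round bottle stands in the middle of the round plate, the square bottle on the square plate and the oblong bottle on the oblong plate, with the square and oblong bottles turned in line with their plates. The empty drip tray is free for parking a bottle on the way. The plates are delicate, so set the bottles down gently and upright, never tip one over, and leave the vial rack, glove box and beaker where they are.

Things in the scene. Friction and masses are not known exactly. Their poses are not given: they have to be found in the camera images.
- round_mid (a point): Round amber glass bottle with a blue round screw cap (33 mm wide, 18 mm high, its top is the bottle's top); body 54 mm across, upright wall from the underside to 50 mm, then a shoulder; 86 mm high in all, 140 to 280 g. The point is on its axis, half-way up (43 mm above its underside); z is up. At the start it stands on the oblong plate.
- square_mid (a point): Square amber glass bottle with a blue round screw cap (33 mm wide, 18 mm high, its top is the bottle's top); body 50 x 50 mm with upright walls from the underside to 56 mm; 84 mm high in all, 150 to 310 g. The point is on its axis, half-way up (42 mm above its underside); x and y are square to its sides, z is up. At the start it stands on the round plate.
- oblong_mid (a point): Oblong amber glass bottle with a blue round screw cap (33 mm wide, 18 mm high, its top is the bottle's top); body 74 mm long (its x) by 40 mm wide (its y) with upright walls from the underside to 56 mm; 84 mm high in all, 140 to 280 g. The point is on its axis, half-way up (42 mm above its underside); z is up. At the start it stands on the square plate.
- plate_round: Round flat dark-steel weighing plate, 100 mm across, fixed on the bench; origin at the centre of its underside (bench level), top 10 mm above.
- plate_square: Square flat dark-steel weighing plate, 92 x 92 mm, fixed on the bench; origin at the centre of its underside, x and y along its sides, top 10 mm above.
- plate_oblong: Oblong flat dark-steel weighing plate, 124 mm (its x) by 66 mm (its y), fixed on the bench; origin at the centre of its underside, top 10 mm above.
- drip_tray: Empty square grey plastic drip tray, 120 x 120 mm outside, fixed, with a rim 10 mm high and 4 mm thick; its flat inner floor is 4 mm above the bench. Origin at the centre of its underside. The free spot.
- vial_rack: Orange rack 110 x 70 mm, up to 47 mm high, with a few small vials in it (they are fixed); loose, to be left alone. Origin at the centre of its underside.
- glove_box: Glove carton with a light-blue band, 120 (x) x 230 (y) x 70 mm, loose, to be left alone. Origin at the centre of its underside.
- beaker: Clear glass beaker, 70 mm across, 85 mm high, loose, to be left alone. Origin at the centre of its underside.
Things that resemble listed ones, but are neither listed nor needed, are in the scene too. What is shaped like the part that bears round_mid but green is not meant. What is shaped like the plate_oblong but green is not meant.

How it is judged:
By the outcome, as a careful person would: the job done as asked, in the order asked, and still so for the second after the job is handed in, with the robot touching nothing.
It also fails if it takes over 106 s, if anything falls off the work surface, if the arm or the gripper's body presses on something with over 40 N, if the wrist force passes 120 N, or if a joint passes its speed limit or range.

## Robot

A 6-joint arm with a two-finger parallel gripper is mounted at the origin on the work surface. World frame = base frame: x ahead of the robot, y to its left, z up, the work surface at z = 0. Lengths are in m, angles in rad, forces in N, time in s.
With the tool pointing down it reaches from about 0.35 to 0.85 m from the base axis. Payload 8.1 kg.
Tool frame: the origin (TCP) lies at the centre of the arm's flange, where the gripper is bolted on; the fingertips stand 186 mm ahead of it and the grasp point (between the pads) lies 167 mm ahead of it; z points along the fingers, y is the line along which they close (so a half turn about z gives the same grasp; the last joint's range is limited). The gripper opens to 93 mm and grips with 3 to 60 N. Pads are 15 mm wide; open, the fingers measure 128 mm over their backs; the gripper's body (75 mm by 188 mm) begins 65 mm behind the grasp point.
Start: joints at [-1.43, 0.13, 1.488, -0, 1.523, -0.085], TCP at [0.134, -0.585, 0.405] pointing down, gripper open.
Joint ranges: [-2.96, 2.96], [-0.89, 2.26], [0.02, 2.5], [-1.34, 4.48], [0, 2.73], [-2.66, 2.66]. Speed limits (rad/s): [2.39, 2.39, 2.79, 3.14, 3.14, 3.14].

## Interface

Orientations are given as a rotation vector (axis times angle).
In Python, from plant import robot gives the robot as it stands.
- The arm moves only by the tool apply_moves, never from a script. Its argument "series" is a list of rows, each a list of 2 entries, a list of its own where there are three numbers: the shift along the tool's x, y, z in mm, then the turn, a rotation vector about the tool's x, y, z in rad. A call has 1 to 12 rows; each row shifts and turns the commanded pose from where the row before left it, along the tool's axes as they then stand; what a row does not reach is not made up. A row lasts 1/12 s, in which the tool goes at most 41.7 mm and 7.16 degrees, less where a joint would pass 70% of its speed; a pose out of reach is approached as far as the arm can. A call is refused whole if a number of a shift passes 41.7 or a number of a turn 0.125, either way. A call with a gripper value outside its range is refused whole. "claw" is the opening, from 0 (shut) to 1 (fully open), set as the call begins (left out, the last holds). The fingers move at their own pace and stop on an object; "newtons" is the grip in N (left out, the last holds). Time passes only in rows, so rows that do not move let the fingers close. It gives the time, the measured TCP pose, the force, the opening and the grip force at its end, in the units of the state.
- robot.read_state(): the state, without advancing time (a new reading comes with each control period).
- robot.read_camera(name): name is "scene" or "top"; returns (picture, depth): 420x560x3 uint8, blue, green, red; 420x560 float32, m along the optical axis (not along the pixel's ray), 0 where there is no reading.
- robot.calibration(name): a dict with "fx", "fy", "cx", "cy" (pixels), "D" ([k1, k2, p1, p2, k3] as OpenCV has them; the pictures are not rectified), "extrinsics" (4x4, takes a point from world to camera coordinates). Camera axes: x right, y down, z forward; pixel columns grow to the right and rows downward; lengths in m; the calibration is good to about 2 mm. A picture is of the moment at which its call begins. calibration takes no time and is no camera call.
- robot.close_job(): hands the job in; it is judged then, once.
The state is a dict: "t": time; "q": joint angles; "dq": joint speeds; "joint_torque": joint torques, N m; "tool_pos": TCP position; "orientation": TCP orientation; "force": force on the tool from outside, world axes, zero at the start; "wrist_torque": the same for the moment, N m; "opening": finger opening in m; "gripper_force": force on a finger pad.
Only numpy, scipy, OpenCV 4.12 (cv2) and the standard library are available. Lean on these libraries where they do the work, as an engineer would, in place of code of your own. Each camera call takes 0.05 s, during which the arm holds its last target. There are 200 camera calls.

## Working session

There is one attempt and no reset: what is moved stays moved. The work goes in short steps, Python scripts to look and compute and a tool call to move; the robot and the scene stay as the last step left them, time stands still between calls to the robot, and variables do not carry over. Pictures are saved under pics/ and viewed, at most 14 in all, crops included, and the job is handed in when it is done.

Besides the shell and the picture viewer there is one more tool, called after "Emit:" as name(argument=value, ...), one argument or row to a line, values as JSON. apply_moves: Moves the arm, as the interface text tells. Its arguments: {"type":"object","properties":{"series":{"type":"array"},"claw":{"type":"number"},"newtons":{"type":"number"}},"required":["series"]}

```bash
mkdir -p pics; ls; python3 - <<'E'
from plant import robot
import cv2,numpy as np
s=robot.read_state();print(s)
for n in("scene","top"):
    p,d=robot.read_camera(n);cv2.imwrite(f"pics/{n}0.png",p);np.save(f"pics/{n}0.npy",d)
    c=robot.calibration(n);print(n,c)
E
```

```text
pics
{'t': 0.0, 'q': array([-1.43036832e+00,  1.31123690e-01,  1.48925827e+00,  6.27343820e-06,
        1.52298612e+00, -8.53942320e-02]), 'dq': array([ 0.00089329, -0.00104628, -0.00178343, -0.00092679,  0.00114479,
        0.00051061]), 'joint_torque': array([-2.98180552e-03, -5.59842610e+01, -4.91761351e+01,  7.64313480e-02,
        3.48999817e-02, -1.46259340e-04]), 'tool_pos': array([ 0.13433946, -0.58453703,  0.40372107]), 'orientation': array([-3.11982440e+00, -3.53767050e-01,  6.68533316e-05]), 'force': array([ 0.14022769,  0.26365459, -0.73487857]), 'wrist_torque': array([-0.01967283, -0.01193311,  0.03953876]), 'gripper_force': 0.0, 'opening': 0.09282916328475822}
scene {'fx': 520.3102475133146, 'fy': 520.3102475133146, 'cx': 282.96411154607915, 'cy': 207.64834685690155, 'D': array([-0.13539164,  0.        ,  0.        ,  0.        ,  0.        ]), 'extrinsics': array([[ 0.86757999,  0.49706822,  0.01510456, -0.53924539],
       [ 0.37505404, -0.63406823, -0.67623365, -0.16948376],
       [-0.32655693,  0.59235181, -0.73653235,  1.74925419],
       [ 0.        ,  0.        ,  0.        ,  1.        ]])}
top {'fx': 526.4039624228541, 'fy': 526.4039624228541, 'cx': 271.93089231238184, 'cy': 205.32983381974893, 'D': array([-0.02647361,  0.        ,  0.        ,  0.        ,  0.        ]), 'extrinsics': array([[-2.13303600e-02, -9.99771235e-01,  1.57893175e-03,
         3.02685543e-02],
       [-9.97599436e-01,  2.11799012e-02, -6.59300966e-02,
         6.32093164e-01],
       [ 6.58815725e-02, -2.98145411e-03, -9.97822995e-01,
         1.72706970e+00],
       [ 0.00000000e+00,  0.00000000e+00,  0.00000000e+00,
         1.00000000e+00]])}
```

View pics/top0.png

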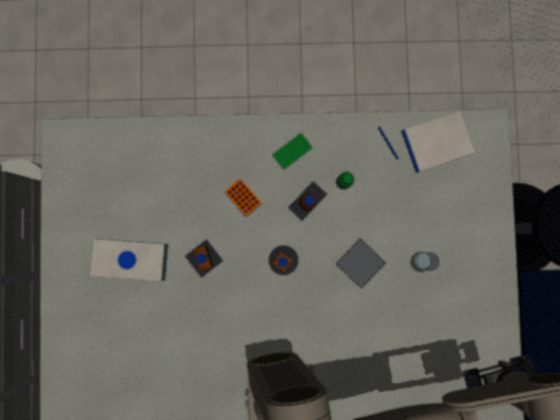

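View pics/scene0.png

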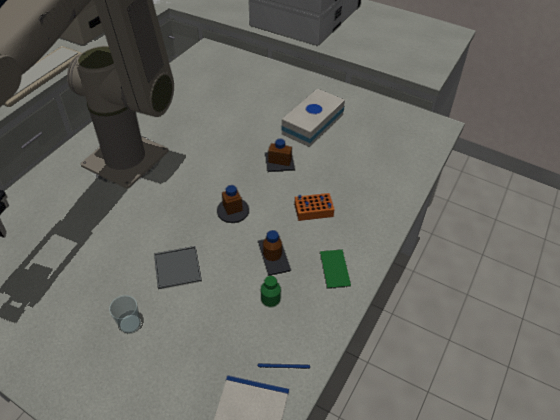

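The top view shows the round bottle on the oblong plate (308,201), the square bottle on the round plate (283,261) and the oblong bottle on the square plate (204,258). The tray is at (361,263), with the green decoys at (345,180) and (292,150). I'll enlarge this to pick masks.

```bash
cat > h.py <<'E'
from plant import robot
import cv2,numpy as np
def ray(n,uv,z):
    c=robot.calibration(n);K=np.array([[c['fx'],0,c['cx']],[0,c['fy'],c['cy']],[0,0,1]])
    p=cv2.undistortPoints(np.float64(uv).reshape(-1,1,2),K,c['D']).reshape(-1,2)
    E=c['extrinsics'];R,t=E[:3,:3],E[:3,3];o=-R.T@t
    d=np.c_[p,np.ones(len(p))]@R
    return o+d*((z-o[2])/d[:,2])[:,None]
E
python3 - <<'E'
import cv2,numpy as np
p=cv2.imread("pics/top0.png")
cv2.imwrite("pics/c0.png",cv2.resize(p[165:290,175:395],(792,450),interpolation=cv2.INTER_CUBIC)) 
h=cv2.cvtColor(p,cv2.COLOR_BGR2HSV)
for u,v in [(283,262),(283,255),(275,261),(283,249),(272,262),(204,258),(200,250),(208,268),(192,258),(361,263),(345,263),(308,201),(300,207),(320,190),(240,240)]:print(u,v,h[v,u])
E
```

```text
283 262 [111 205  96]
283 255 [ 12 184  86]
275 261 [ 15 196  78]
283 249 [150   7  38]
272 262 [ 10 110  51]
204 258 [109 218  89]
200 250 [ 13 206  83]
208 268 [ 10 157  52]
192 258 [132  32  40]
361 263 [120   3  78]
345 263 [110  10  78]
308 201 [108 239  93]
300 207 [60 17 30]
320 190 [120  30  42]
240 240 [ 25  25 121]
```

View pics/c0.png

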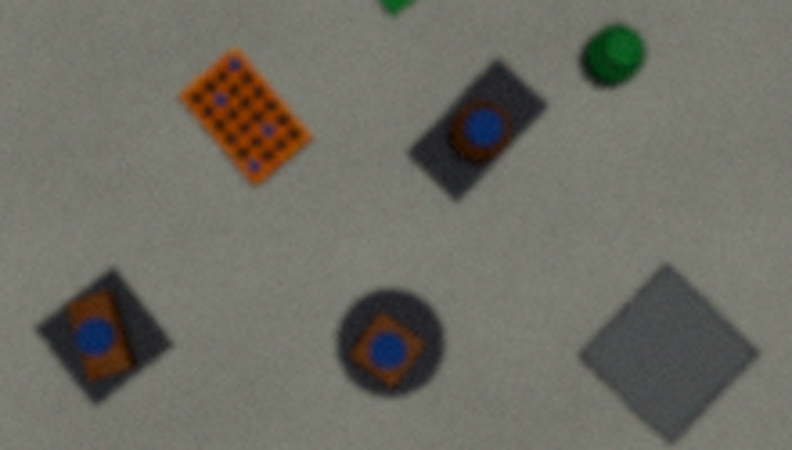

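```bash
cat >> h.py <<'E'
def comp(m,uv,r=30):
    w=np.zeros_like(m);cv2.circle(w,uv,r,1,-1);m=m*w
    n,l,s,c=cv2.connectedComponentsWithStats(m)
    k=1+np.argmax(s[1:,4]);return (l==k).astype(np.uint8)
def rect(n,m,z,up=6):
    b=cv2.resize(m*255.0,None,fx=up,fy=up,interpolation=cv2.INTER_CUBIC)
    c,_=cv2.findContours((b>127).astype(np.uint8),cv2.RETR_EXTERNAL,cv2.CHAIN_APPROX_NONE)
    c=max(c,key=cv2.contourArea).reshape(-1,2)
    w=ray(n,(c+.5)/up-.5,z)[:,:2]*1000
    (x,y),(a,b_),g=cv2.minAreaRect(w.astype(np.float32))
    if a<b_:a,b_,g=b_,a,g+90
    return np.round([x,y,a,b_,(g+90)%180-90],1)
def cap(n,m,z):
    y,x=np.nonzero(m);return np.round(ray(n,[x.mean(),y.mean()],z)[0,:2]*1000,1)
E
python3 - <<'E'
from h import *
p=cv2.imread("pics/top0.png");h=cv2.cvtColor(p,cv2.COLOR_BGR2HSV);H,S,V=cv2.split(h)
blue=((H>100)&(H<120)&(S>130)).astype(np.uint8)
am=((H<22)&(S>140)&(V>62)).astype(np.uint8)
pl=((V<80)|(S>130)).astype(np.uint8)
for n,uv,hh in(("oblong plate/round",(308,201),.096),("square plate/oblong",(204,258),.094),("round plate/square",(283,261),.094)):
    print(n,"plate",rect("top",comp(pl,uv),.01),"cap",cap("top",comp(blue,uv,15),hh),"body",rect("top",comp(am|blue,uv,20),.07))
tr=((V<100)).astype(np.uint8)
print("tray",rect("top",comp(tr,(361,263),32),.01))
print("rack",rect("top",comp(((S>150)|(V<70)).astype(np.uint8),(243,197),28),.04))
gr=((H>45)&(H<80)&(S>100)).astype(np.uint8)
print("green",rect("top",comp(gr,(345,180)),.05),rect("top",comp(gr,(292,150)),.01))
for z in(0,.085):print("beaker",ray("top",[425,261],z))
# scene caps
p=cv2.imread("pics/scene0.png");H,S,V=cv2.split(cv2.cvtColor(p,cv2.COLOR_BGR2HSV))
blue=((H>100)&(H<125)&(S>130)).astype(np.uint8)
for n,uv,z in(("r",(272,237),.087),("o",(280,143),.085),("s",(231,189),.085)):
    m=comp(blue,uv,14);print(n,m.sum(),cap("scene",m,z))
E
```

```text
oblong plate/round plate [ 646.6 -101.2  126.5   69.4  -44. ] cap [ 641.9 -101. ] body [ 644.1 -103.1   28.6   28.6   -1.2]
square plate/oblong plate [462.6 248.   94.4  94.2 -53.3] cap [465.6 246.1] body [465.  249.6  31.6  28.2  88.8]
round plate/square plate [452.4 -16.1  98.6  95.8  -1.2] cap [447.9 -12.1] body [448.3 -11.8  50.5  49.3  52.8]
tray [ 434.7 -272.3  125.9  125.    43.7]
rack [661.3 112.3 111.5  71.1  39.1]
green [ 710.4 -226.    52.4   52.    -1.7] [816.6 -54.7 123.   65.9 -53.6]
beaker [[ 0.43641448 -0.49144617  0.        ]]
beaker [[ 0.44031667 -0.46671729  0.085     ]]
r 109 [ 644.3 -101.3]
o 68 [466.9 246.9]
s 85 [448.8 -11.7]
```

```bash
cat >> h.py <<'E'
from scipy.spatial.transform import Rotation as Ro
def tool():
    s=robot.read_state();return s,Ro.from_rotvec(s['orientation']).as_matrix()
def go(x,y,z,ydir=None):
    """x,y,z mm of grasp point; ydir deg of tool y line. prints turn about tool z and shift in tool axes (after turn / before turn)"""
    s,M=tool();g=s['tool_pos']*1000+M[:,2]*167
    cur=np.degrees(np.arctan2(M[1,1],M[0,1]))
    dw=0 if ydir is None else (ydir-cur+90)%180-90
    M2=Ro.from_rotvec([0,0,np.radians(dw)]).as_matrix()@M
    d=np.array([x,y,z])-g
    print("grasp",g.round(1),"ydir",cur.round(1),"q1,q6",s['q'][[0,5]].round(2),"open",round(s['opening']*1000,1),"F",s['force'].round(1),"grip",round(s['gripper_force'],1),"t",round(s['t'],2),"tilt",np.degrees(np.arccos(-M[2,2])).round(2))
    print("turn tool z %.3f rad"%-np.radians(dw),"| shift before turn",(M.T@d).round(1),"| after",(M2.T@d).round(1))
E
python3 - <<'E'
from h import *
p=cv2.imread("pics/top0.png");h=cv2.cvtColor(p,cv2.COLOR_BGR2HSV);H,S,V=cv2.split(h)
for uv,r in(((204,258),16),((283,261),12)):
  for vt in(55,62,68):
    m=(((H<22)&(S>140)&(V>vt))|((H>100)&(H<120)&(S>100))).astype(np.uint8)
    m=cv2.morphologyEx(m,cv2.MORPH_CLOSE,np.ones((3,3),np.uint8))
    print(vt,rect("top",comp(m,uv,r),.066))
p=cv2.imread("pics/scene0.png");H,S,V=cv2.split(cv2.cvtColor(p,cv2.COLOR_BGR2HSV))
go(643,-101,200,None)
cv2.imwrite("pics/c1.png",cv2.resize(p[110:300,140:340],(800,760)[:1]+(600,),interpolation=cv2.INTER_CUBIC))
E
```

```text
55 [464.8 247.3  75.1  43.8  16.3]
62 [465.1 247.8  73.9  42.9  16.6]
68 [464.7 248.1  71.   42.4  15.2]
55 [447.3 -12.1  51.7  51.3  53.1]
62 [448.3 -11.8  50.6  49.3  52. ]
68 [446.9 -12.3  49.   47.9 -35. ]
grasp [ 134.3 -584.3  236.8] ydir -77.1 q1,q6 [-1.43 -0.09] open 93.1 F [-0.   0.1  0.1] grip 0.0 t 0.1 tilt 0.09
turn tool z -0.000 rad | shift before turn [ 604.  -357.1   37.5] | after [ 604.  -357.1   37.5]
```

View pics/c1.png

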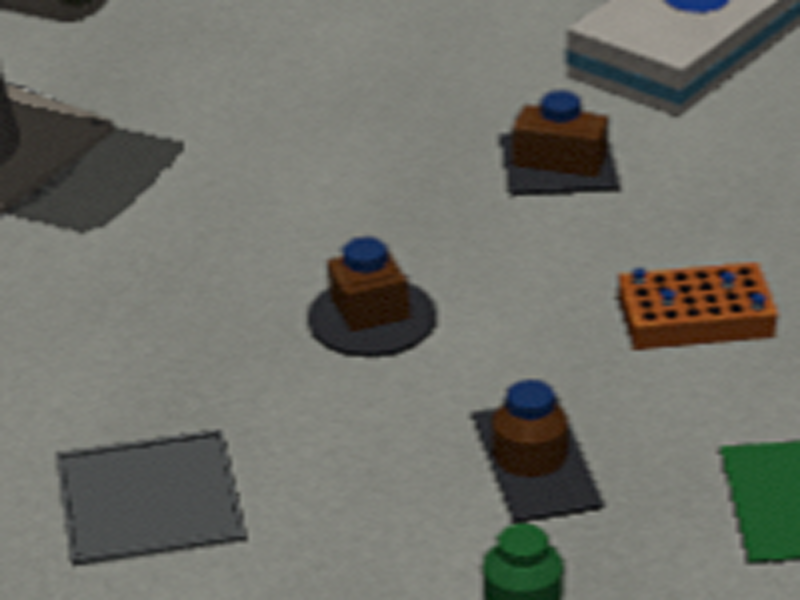

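The scene view agrees: square bottle at crop (368,285), oblong at (560,135), round at (530,430), and the tray is empty. I'll start with the round bottle and park it in the tray.

Emit:
apply_moves(
  series=[
    [[33, -19.5, 0], [0, 0, 0]],
    [[33, -19.5, 0], [0, 0, 0]],
    [[33, -19.5, 0], [0, 0, 0]],
    [[33, -19.5, 0], [0, 0, 0]],
    [[33, -19.5, 0], [0, 0, 0]],
    [[33, -19.5, 0], [0, 0, 0]],
    [[33, -19.5, 0], [0, 0, 0]],
    [[33, -19.5, 0], [0, 0, 0]],
    [[33, -19.5, 0], [0, 0, 0]],
    [[33, -19.5, 0], [0, 0, 0]],
    [[33, -19.5, 0], [0, 0, 0]],
    [[33, -19.5, 0], [0, 0, 0]],
  ],
  claw=1,
)

```text
t: 1.1
tool_pos: [0.4689, -0.2664, 0.4044]
orientation: [-3.121, -0.354, 0.001]
force: [-0.6, -1.0, 0.5]
opening: 0.0932
gripper_force: 0.0
```

Emit:
apply_moves(
  series=[
    [[33, -19.5, 0], [0, 0, 0]],
    [[33, -19.5, 0], [0, 0, 0]],
    [[33, -19.5, 0], [0, 0, 0]],
    [[33, -19.5, 0], [0, 0, 0]],
    [[33, -19.5, 0], [0, 0, 0]],
    [[20, -12, 5], [0, 0, 0]],
    [[12, -7, 10], [0, 0, 0]],
    [[6, -3, 10], [0, 0, 0]],
    [[0, 0, 0], [0, 0, 0]],
    [[0, 0, 0], [0, 0, 0]],
  ],
)

```text
t: 1.93
tool_pos: [0.6384, -0.1064, 0.3781]
orientation: [-3.121, -0.354, 0.005]
force: [-1.0, 0.6, 0.0]
opening: 0.0932
gripper_force: 0.0
```

```bash
python3 -c "
from h import *
go(643,-101,44)"
```

```text
grasp [ 637.9 -106.4  211.1] ydir -77.1 q1,q6 [-0.24  1.1 ] open 93.2 F [-1.   0.6  0. ] grip 0.0 t 1.93 tilt 0.19
turn tool z -0.000 rad | shift before turn [  6.7  -3.9 167.1] | after [  6.7  -3.9 167.1]
```

Emit:
apply_moves(
  series=[
    [[6.5, -4, 20], [0, 0, 0]],
    [[0, 0, 30], [0, 0, 0]],
    [[0, 0, 30], [0, 0, 0]],
    [[0, 0, 30], [0, 0, 0]],
    [[0, 0, 25], [0, 0, 0]],
    [[0, 0, 18], [0, 0, 0]],
    [[0, 0, 10], [0, 0, 0]],
    [[0, 0, 4], [0, 0, 0]],
    [[0, 0, 0], [0, 0, 0]],
    [[0, 0, 0], [0, 0, 0]],
  ],
)

```text
t: 2.77
tool_pos: [0.6449, -0.1014, 0.2145]
orientation: [3.121, 0.353, 0.003]
force: [0.9, -0.1, -0.1]
opening: 0.0931
gripper_force: 0.0
```

Emit:
apply_moves(
  series=[
    [[0, 0, 0], [0, 0, 0]],
    [[0, 0, 0], [0, 0, 0]],
    [[0, 0, 0], [0, 0, 0]],
    [[0, 0, 0], [0, 0, 0]],
    [[0, 0, 0], [0, 0, 0]],
    [[0, 0, 0], [0, 0, 0]],
    [[0, 0, 0], [0, 0, 0]],
    [[0, 0, 0], [0, 0, 0]],
    [[0, 0, 0], [0, 0, 0]],
  ],
  claw=0.45,
  newtons=20,
)

```text
t: 3.52
tool_pos: [0.6445, -0.1008, 0.2128]
orientation: [3.122, 0.354, 0.0]
force: [0.1, -0.1, 1.0]
opening: 0.0525
gripper_force: 20.0
```

```bash
python3 -c "
from h import *
go(434.7,-272,180)"
```

```text
grasp [ 644.5 -100.8   45.8] ydir -77.1 q1,q6 [-0.23  1.11] open 52.5 F [ 0.1 -0.1  1. ] grip 20.0 t 3.52 tilt 0.01
turn tool z -0.000 rad | shift before turn [-242.8  119.9 -134.2] | after [-242.8  119.9 -134.2]
```

Emit:
apply_moves(
  series=[
    [[0, 0, 0], [0, 0, 0]],
    [[0, 0, 0], [0, 0, 0]],
    [[0, 0, -4], [0, 0, 0]],
    [[0, 0, -8], [0, 0, 0]],
    [[0, 0, -14], [0, 0, 0]],
    [[0, 0, -14], [0, 0, 0]],
    [[0, 0, -14], [0, 0, 0]],
    [[-5, 2.5, -14], [0, 0, 0]],
    [[-10, 5, -8], [0, 0, 0]],
    [[-16, 8, -4], [0, 0, 0]],
  ],
  newtons=30,
)

```text
t: 4.35
tool_pos: [0.6186, -0.1227, 0.2966]
orientation: [3.12, 0.356, 0.007]
force: [-0.9, -0.8, -1.9]
opening: 0.0529
gripper_force: 30.0
```

Emit:
apply_moves(
  series=[
    [[-22, 11, 0], [0, 0, 0]],
    [[-22, 11, 0], [0, 0, 0]],
    [[-22, 11, 0], [0, 0, 0]],
    [[-22, 11, 0], [0, 0, 0]],
    [[-22, 11, 0], [0, 0, 0]],
    [[-22, 11, 0], [0, 0, 0]],
    [[-22, 11, 0], [0, 0, 0]],
    [[-22, 11, 0], [0, 0, 0]],
    [[-16, 8, 0], [0, 0, 0]],
    [[-10, 5, 0], [0, 0, 0]],
    [[-6, 3, 0], [0, 0, 0]],
    [[0, 0, 0], [0, 0, 0]],
  ],
)

```text
t: 5.35
tool_pos: [0.4377, -0.2715, 0.2936]
orientation: [3.121, 0.352, 0.001]
force: [-0.2, 0.2, -1.5]
opening: 0.0529
gripper_force: 30.0
```

```bash
python3 - <<'E'
from h import *
go(434.7,-272,39.8)
p,d=robot.read_camera("scene");cv2.imwrite("pics/s1.png",p)
p,d=robot.read_camera("top");cv2.imwrite("pics/t1.png",p)
E
```

```text
grasp [ 437.9 -271.6  126.6] ydir -77.1 q1,q6 [-0.65  0.69] open 52.9 F [-0.2  0.2 -1.5] grip 30.0 t 5.35 tilt 0.07
turn tool z -0.000 rad | shift before turn [-3.2 -0.4 86.8] | after [-3.2 -0.4 86.8]
```

View pics/s1.png

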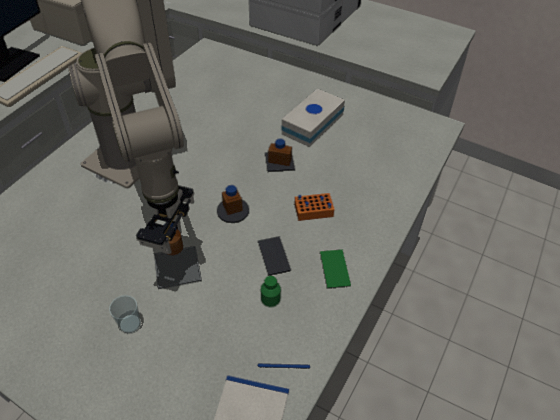

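The round bottle is held above the tray at (172,245), and the oblong plate at (274,255) is empty. I'll lower it now.

Emit:
apply_moves(
  series=[
    [[-3, 0, 6], [0, 0, 0]],
    [[0, 0, 14], [0, 0, 0]],
    [[0, 0, 18], [0, 0, 0]],
    [[0, 0, 18], [0, 0, 0]],
    [[0, 0, 12], [0, 0, 0]],
    [[0, 0, 6], [0, 0, 0]],
    [[0, 0, 4], [0, 0, 0]],
    [[0, 0, 2], [0, 0, 0]],
    [[0, 0, 2], [0, 0, 0]],
    [[0, 0, 1], [0, 0, 0]],
    [[0, 0, 1], [0, 0, 0]],
    [[0, 0, 0.5], [0, 0, 0]],
  ],
)

```text
t: 6.45
tool_pos: [0.4356, -0.2716, 0.2087]
orientation: [3.121, 0.354, 0.001]
force: [0.3, 0.3, -1.3]
opening: 0.0526
gripper_force: 30.0
```

```bash
python3 - <<'E'
from h import *
go(434.7,-272,39.8)
for n,f,uv in(("scene","s1",(274,255)),("top","t1",(308,201))):
    p=cv2.imread(f"pics/{f}.png");h=cv2.cvtColor(p,cv2.COLOR_BGR2HSV)
    print(n,rect(n,comp((h[:,:,2]<70).astype(np.uint8),uv),.01))
E
```

```text
grasp [ 435.7 -271.7   41.7] ydir -77.1 q1,q6 [-0.66  0.69] open 52.6 F [ 0.3  0.3 -1.3] grip 30.0 t 6.45 tilt 0.06
turn tool z -0.000 rad | shift before turn [-1.   0.   1.9] | after [-1.   0.   1.9]
scene [ 651.1 -105.   130.3   66.3  -45. ]
top [ 646.9 -100.9  122.9   65.1  -44.5]
```

Emit:
apply_moves(
  series=[
    [[0, 0, 0.5], [0, 0, 0]],
    [[0, 0, 0.5], [0, 0, 0]],
    [[0, 0, 0.5], [0, 0, 0]],
    [[0, 0, 0.5], [0, 0, 0]],
    [[0, 0, 0], [0, 0, 0]],
    [[0, 0, 0], [0, 0, 0]],
  ],
)

```text
t: 6.95
tool_pos: [0.4354, -0.2715, 0.2067]
orientation: [3.121, 0.354, 0.0]
force: [-2.1, 0.9, 5.5]
opening: 0.0529
gripper_force: 30.0
```

Emit:
apply_moves(
  series=[
    [[0, 0, 0], [0, 0, 0]],
    [[0, 0, 0], [0, 0, 0]],
    [[0, 0, 0], [0, 0, 0]],
    [[0, 0, 0], [0, 0, 0]],
    [[0, 0, 0], [0, 0, 0]],
    [[0, 0, -10], [0, 0, 0]],
    [[0, 0, -25], [0, 0, 0]],
    [[0, 0, -30], [0, 0, 0]],
    [[0, 0, -30], [0, 0, 0]],
    [[0, 0, -30], [0, 0, 0]],
    [[0, 0, -25], [0, 0, 0]],
    [[0, 0, -10], [0, 0, 0]],
  ],
  claw=1,
)

```text
t: 7.95
tool_pos: [0.4361, -0.2719, 0.3716]
orientation: [3.117, 0.353, 0.008]
force: [0.2, 0.1, -0.3]
opening: 0.0933
gripper_force: 0.0
```

```bash
python3 - <<'E'
from h import *
go(466,247,200,106)
E
```

```text
grasp [ 437.  -272.6  204.6] ydir -77.1 q1,q6 [-0.66  0.69] open 93.3 F [ 0.2  0.1 -0.3] grip 0.0 t 7.95 tilt 0.39
turn tool z -0.053 rad | shift before turn [ 144.6 -500.     2.6] | after [ 171.1 -491.5    2.8]
```

Emit:
apply_moves(
  series=[
    [[0, 0, 0], [0, 0, -0.053]],
    [[10, -28, 0], [0, 0, 0]],
    [[12, -34, 0], [0, 0, 0]],
    [[12, -34, 0], [0, 0, 0]],
    [[12, -34, 0], [0, 0, 0]],
    [[12, -34, 0], [0, 0, 0]],
    [[12, -34, 0], [0, 0, 0]],
    [[12, -34, 0], [0, 0, 0]],
    [[12, -34, 0], [0, 0, 0]],
    [[12, -34, 0], [0, 0, 0]],
    [[12, -34, 0], [0, 0, 0]],
    [[12, -34, 0], [0, 0, 0]],
  ],
)

```text
t: 8.95
tool_pos: [0.4585, 0.1199, 0.3658]
orientation: [3.111, 0.436, -0.001]
force: [-0.1, 0.3, -0.3]
opening: 0.093
gripper_force: 0.0
```

Emit:
apply_moves(
  series=[
    [[12, -34, 0], [0, 0, 0]],
    [[12, -34, 0], [0, 0, 0]],
    [[12, -34, 0], [0, 0, 0]],
    [[9, -24, 0], [0, 0, 0]],
    [[0, 0, 0], [0, 0, 0]],
    [[0, 0, 0], [0, 0, 0]],
    [[0, 0, 0], [0, 0, 0]],
  ],
)

```text
t: 9.53
tool_pos: [0.4674, 0.2513, 0.3656]
orientation: [3.11, 0.437, -0.002]
force: [-0.1, -1.1, 0.2]
opening: 0.0933
gripper_force: 0.0
```

```bash
python3 - <<'E'
from h import *
go(466,247,46,106)
E
```

```text
grasp [467.2 251.1 198.6] ydir -74.0 q1,q6 [0.4  1.69] open 93.3 F [-0.1 -1.1  0.2] grip 0.0 t 9.53 tilt 0.08
turn tool z 0.000 rad | shift before turn [ -2.1   3.6 152.6] | after [ -2.1   3.6 152.6]
```

Emit:
apply_moves(
  series=[
    [[-2, 3.5, 20], [0, 0, 0]],
    [[0, 0, 30], [0, 0, 0]],
    [[0, 0, 30], [0, 0, 0]],
    [[0, 0, 30], [0, 0, 0]],
    [[0, 0, 20], [0, 0, 0]],
    [[0, 0, 14], [0, 0, 0]],
    [[0, 0, 6], [0, 0, 0]],
    [[0, 0, 2], [0, 0, 0]],
    [[0, 0, 0], [0, 0, 0]],
    [[0, 0, 0], [0, 0, 0]],
  ],
)

```text
t: 10.37
tool_pos: [0.4674, 0.2475, 0.2155]
orientation: [-3.111, -0.435, -0.003]
force: [0.2, -0.1, 0.3]
opening: 0.0932
gripper_force: 0.0
```

Emit:
apply_moves(
  series=[
    [[0, 0, 0], [0, 0, 0]],
    [[0, 0, 0], [0, 0, 0]],
    [[0, 0, 0], [0, 0, 0]],
    [[0, 0, 0], [0, 0, 0]],
    [[0, 0, 0], [0, 0, 0]],
    [[0, 0, 0], [0, 0, 0]],
    [[0, 0, 0], [0, 0, 0]],
    [[0, 0, 0], [0, 0, 0]],
    [[0, 0, 0], [0, 0, 0]],
    [[0, 0, 0], [0, 0, 0]],
    [[0, 0, 0], [0, 0, 0]],
    [[0, 0, 0], [0, 0, 0]],
  ],
  claw=0.3,
  newtons=30,
)

```text
t: 11.37
tool_pos: [0.4667, 0.2477, 0.2142]
orientation: [3.111, 0.436, -0.0]
force: [-0.1, -1.2, -0.0]
opening: 0.0395
gripper_force: 30.0
```

```bash
python3 - <<'E'
from h import *
go(647.3,-101.2,126,-134.5)
E
```

```text
grasp [466.7 247.7  47.2] ydir -74.0 q1,q6 [0.39 1.68] open 39.5 F [-0.1 -1.2 -0. ] grip 30.0 t 11.37 tilt 0.01
turn tool z 1.055 rad | shift before turn [ 77.7 385.1 -78.8] | after [373.3 122.2 -78.8]
```

Emit:
apply_moves(
  series=[
    [[0, 0, -4], [0, 0, 0]],
    [[0, 0, -8], [0, 0, 0]],
    [[0, 0, -14], [0, 0, 0]],
    [[0, 0, -14], [0, 0, 0]],
    [[0, 0, -14], [0, 0, 0]],
    [[1, 5, -14], [0, 0, 0]],
    [[2, 10, -8], [0, 0, 0]],
    [[4, 20, -4], [0, 0, 0]],
    [[5, 25, 0], [0, 0, 0]],
    [[5, 25, 0], [0, 0, 0]],
    [[5, 25, 0], [0, 0, 0]],
    [[5, 25, 0], [0, 0, 0]],
  ],
)

```text
t: 12.37
tool_pos: [0.5303, 0.1238, 0.2946]
orientation: [3.111, 0.437, 0.0]
force: [0.3, -0.7, -1.1]
opening: 0.0394
gripper_force: 30.0
```

Emit:
apply_moves(
  series=[
    [[5, 25, 0], [0, 0, 0]],
    [[5, 25, 0], [0, 0, 0]],
    [[5, 25, 0], [0, 0, 0]],
    [[5, 25, 0], [0, 0, 0]],
    [[5, 25, 0], [0, 0, 0]],
    [[5, 25, 0], [0, 0, 0]],
    [[5, 25, 0], [0, 0, 0]],
    [[5, 25, 0], [0, 0, 0]],
    [[5, 25, 0], [0, 0, 0]],
    [[3, 15, 0], [0, 0, 0]],
    [[2, 8, 0], [0, 0, 0]],
    [[0, 0, 0], [0, 0, 0]],
  ],
)

```text
t: 13.37
tool_pos: [0.6464, -0.1013, 0.2942]
orientation: [3.111, 0.433, -0.0]
force: [-0.3, 0.2, -1.7]
opening: 0.0398
gripper_force: 30.0
```

Emit:
apply_moves(
  series=[
    [[0, 0, 0], [0, 0, 0.06]],
    [[0, 0, 0], [0, 0, 0.1]],
    [[0, 0, 0], [0, 0, 0.115]],
    [[0, 0, 0], [0, 0, 0.115]],
    [[0, 0, 0], [0, 0, 0.115]],
    [[0, 0, 0], [0, 0, 0.115]],
    [[0, 0, 0], [0, 0, 0.115]],
    [[0, 0, 0], [0, 0, 0.115]],
    [[0, 0, 0], [0, 0, 0.1]],
    [[0, 0, 0], [0, 0, 0.07]],
    [[0, 0, 0], [0, 0, 0.035]],
    [[0, 0, 0], [0, 0, 0]],
  ],
)

```text
t: 14.37
tool_pos: [0.6457, -0.0981, 0.2942]
orientation: [-2.907, 1.19, 0.001]
force: [-0.2, -0.8, -1.5]
opening: 0.0399
gripper_force: 30.0
```

```bash
python3 - <<'E'
from h import *
go(647.3,-101.2,46,-134.5)
E
```

```text
grasp [645.6 -98.1 127.2] ydir -134.5 q1,q6 [-0.23  2.12] open 39.9 F [-0.2 -0.8 -1.5] grip 30.0 t 14.37 tilt 0.04
turn tool z -0.000 rad | shift before turn [ 3.5  1.1 81.2] | after [ 3.5  1.1 81.2]
```

Emit:
apply_moves(
  series=[
    [[3.5, 1, 6], [0, 0, 0]],
    [[0, 0, 14], [0, 0, 0]],
    [[0, 0, 18], [0, 0, 0]],
    [[0, 0, 16], [0, 0, 0]],
    [[0, 0, 10], [0, 0, 0]],
    [[0, 0, 6], [0, 0, 0]],
    [[0, 0, 3], [0, 0, 0]],
    [[0, 0, 2], [0, 0, 0]],
    [[0, 0, 1], [0, 0, 0]],
    [[0, 0, 1], [0, 0, 0]],
    [[0, 0, 0], [0, 0, 0]],
    [[0, 0, 0], [0, 0, 0]],
  ],
)

```text
t: 15.37
tool_pos: [0.6482, -0.1025, 0.218]
orientation: [-2.908, 1.189, -0.002]
force: [0.4, -0.3, -1.5]
opening: 0.0398
gripper_force: 30.0
```

```bash
python3 - <<'E'
from h import *
go(647.3,-101.2,47,-134.5)
E
```

```text
grasp [ 648.4 -102.5   51. ] ydir -134.5 q1,q6 [-0.23  2.11] open 39.8 F [ 0.4 -0.3 -1.5] grip 30.0 t 15.37 tilt 0.07
turn tool z 0.001 rad | shift before turn [-1.7 -0.2  4. ] | after [-1.7 -0.2  4. ]
```

Emit:
apply_moves(
  series=[
    [[-1, 0, 0.5], [0, 0, 0]],
    [[0, 0, 0.5], [0, 0, 0]],
    [[0, 0, 0.5], [0, 0, 0]],
    [[0, 0, 0.5], [0, 0, 0]],
    [[0, 0, 0.5], [0, 0, 0]],
    [[0, 0, 0.5], [0, 0, 0]],
    [[0, 0, 0.5], [0, 0, 0]],
    [[0, 0, 0], [0, 0, 0]],
    [[0, 0, 0], [0, 0, 0]],
  ],
)

```text
t: 16.12
tool_pos: [0.6472, -0.1018, 0.2142]
orientation: [2.908, -1.189, 0.0]
force: [-2.7, 0.3, 4.0]
opening: 0.0401
gripper_force: 30.0
```

Emit:
apply_moves(
  series=[
    [[0, 0, 0], [0, 0, 0]],
    [[0, 0, 0], [0, 0, 0]],
    [[0, 0, 0], [0, 0, 0]],
    [[0, 0, 0], [0, 0, 0]],
    [[0, 0, 0], [0, 0, 0]],
    [[0, 0, 0], [0, 0, 0]],
    [[0, 0, -10], [0, 0, 0]],
    [[0, 0, -30], [0, 0, 0]],
    [[0, 0, -35], [0, 0, 0]],
    [[0, 0, -35], [0, 0, 0]],
    [[0, 0, -30], [0, 0, 0]],
    [[0, 0, -10], [0, 0, 0]],
  ],
  claw=1,
)

```text
t: 17.12
tool_pos: [0.6483, -0.102, 0.3714]
orientation: [-2.907, 1.188, -0.015]
force: [1.0, -1.0, 0.6]
opening: 0.093
gripper_force: 0.0
```

Emit:
apply_moves(
  series=[
    [[0, 0, 0], [0, 0, -0.12]],
    [[0, 0, 0], [0, 0, -0.12]],
    [[0, 0, 0], [0, 0, -0.12]],
    [[0, 0, 0], [0, 0, -0.12]],
    [[0, 0, 0], [0, 0, -0.12]],
    [[0, 0, 0], [0, 0, -0.12]],
    [[0, 0, 0], [0, 0, -0.12]],
    [[0, 0, 0], [0, 0, -0.12]],
    [[0, 0, 0], [0, 0, -0.12]],
    [[0, 0, 0], [0, 0, -0.12]],
    [[0, 0, 0], [0, 0, -0.12]],
    [[0, 0, 0], [0, 0, -0.12]],
  ],
)

```text
t: 18.12
tool_pos: [0.647, -0.1017, 0.3636]
orientation: [-2.967, -1.032, 0.001]
force: [-0.2, 0.2, -0.1]
opening: 0.0927
gripper_force: 0.0
```

```bash
python3 - <<'E'
from h import *
go(448.3,-12,195,-37.2)
E
```

```text
grasp [ 647.  -101.7  196.6] ydir -51.6 q1,q6 [-0.23  0.67] open 92.7 F [-0.2  0.2 -0.1] grip 0.0 t 18.12 tilt 0.03
turn tool z -0.252 rad | shift before turn [-100.1 -193.7    1.7] | after [ -48.7 -212.5    1.6]
```

Emit:
apply_moves(
  series=[
    [[0, 0, 0], [0, 0, -0.124]],
    [[0, 0, 0], [0, 0, -0.124]],
    [[-6, -26, 0], [0, 0, -0.004]],
    [[-8, -35, 0], [0, 0, 0]],
    [[-8, -35, 0], [0, 0, 0]],
    [[-8, -35, 0], [0, 0, 0]],
    [[-8, -35, 0], [0, 0, 0]],
    [[-7, -30, 0], [0, 0, 0]],
    [[-3.5, -16.5, 0], [0, 0, 0]],
    [[0, 0, 0], [0, 0, 0]],
    [[0, 0, 0], [0, 0, 0]],
    [[0, 0, 0], [0, 0, 0]],
  ],
)

```text
t: 19.12
tool_pos: [0.4497, -0.0109, 0.3641]
orientation: [2.817, 1.388, 0.001]
force: [0.2, 1.2, 1.2]
opening: 0.0931
gripper_force: 0.0
```

```bash
python3 - <<'E'
from h import *
go(448.3,-12,46,-37.2)
for n in("scene","top"):
    p,d=robot.read_camera(n);cv2.imwrite(f"pics/{n}2.png",p)
for n,uv in(("scene",(281,163)),("top",(204,258))):
    p=cv2.imread(f"pics/{n}2.png");h=cv2.cvtColor(p,cv2.COLOR_BGR2HSV)
    print(n,rect(n,comp((h[:,:,2]<70).astype(np.uint8),uv),.01))
p=cv2.imread("pics/scene2.png")
cv2.imwrite("pics/c2.png",cv2.resize(p[110:310,130:330],(600,600),interpolation=cv2.INTER_CUBIC))
E
```

```text
grasp [449.9 -11.  197.1] ydir -37.5 q1,q6 [-0.14  0.52] open 93.1 F [0.2 1.2 1.2] grip 0.0 t 19.12 tilt 0.07
turn tool z -0.006 rad | shift before turn [ -1.8  -0.8 151.1] | after [ -1.8  -0.8 151.1]
scene [467.2 243.8 102.2  92.1 -53.4]
top [463.  247.8  91.8  91.7 -52.2]
```

View pics/c2.png

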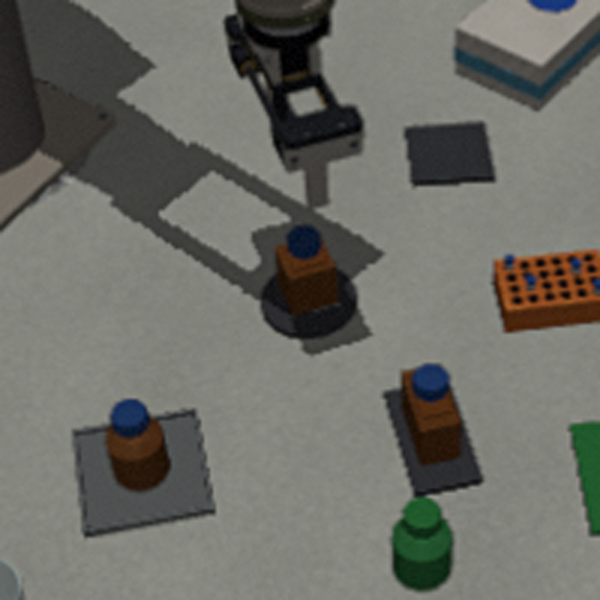

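The crop shows the oblong bottle standing on its plate at (433,420), in line with it, and the round bottle in the tray at (135,450). The square plate at (450,153) is free, and the gripper is above the square bottle.

Emit:
apply_moves(
  series=[
    [[-1.5, -1, 20], [0, 0, -0.005]],
    [[0, 0, 30], [0, 0, 0]],
    [[0, 0, 30], [0, 0, 0]],
    [[0, 0, 28], [0, 0, 0]],
    [[0, 0, 20], [0, 0, 0]],
    [[0, 0, 14], [0, 0, 0]],
    [[0, 0, 6], [0, 0, 0]],
    [[0, 0, 2], [0, 0, 0]],
    [[0, 0, 0], [0, 0, 0]],
    [[0, 0, 0], [0, 0, 0]],
  ],
)

```text
t: 20.05
tool_pos: [0.4483, -0.0115, 0.2147]
orientation: [2.814, 1.395, 0.002]
force: [-0.4, 0.8, 0.4]
opening: 0.0929
gripper_force: 0.0
```

Emit:
apply_moves(
  series=[
    [[0, 0, 0], [0, 0, 0]],
    [[0, 0, 0], [0, 0, 0]],
    [[0, 0, 0], [0, 0, 0]],
    [[0, 0, 0], [0, 0, 0]],
    [[0, 0, 0], [0, 0, 0]],
    [[0, 0, 0], [0, 0, 0]],
    [[0, 0, 0], [0, 0, 0]],
    [[0, 0, 0], [0, 0, 0]],
    [[0, 0, 0], [0, 0, 0]],
    [[0, 0, 0], [0, 0, 0]],
  ],
  claw=0.4,
  newtons=30,
)

```text
t: 20.88
tool_pos: [0.4475, -0.0113, 0.2138]
orientation: [2.814, 1.396, 0.0]
force: [0.9, -0.4, 0.3]
opening: 0.0496
gripper_force: 30.0
```

```bash
python3 - <<'E'
from h import *
go(463.3,247.5,126,-53)
E
```

```text
grasp [447.6 -11.3  46.8] ydir -37.2 q1,q6 [-0.14  0.51] open 49.6 F [ 0.9 -0.4  0.3] grip 30.0 t 20.88 tilt 0.02
turn tool z 0.275 rad | shift before turn [ 215.6 -144.1  -79.2] | after [ 168.3 -197.2  -79.2]
```

Emit:
apply_moves(
  series=[
    [[0, 0, -4], [0, 0, 0]],
    [[0, 0, -8], [0, 0, 0]],
    [[0, 0, -14], [0, 0, 0]],
    [[0, 0, -14], [0, 0, 0.05]],
    [[0, 0, -14], [0, 0, 0.09]],
    [[0, 0, -14], [0, 0, 0.09]],
    [[0, 0, -8], [0, 0, 0.045]],
    [[5, -6, -4], [0, 0, 0]],
    [[10, -12, 0], [0, 0, 0]],
    [[15, -18, 0], [0, 0, 0]],
  ],
)

```text
t: 21.72
tool_pos: [0.4497, 0.0355, 0.2941]
orientation: [2.979, 0.997, 0.0]
force: [0.9, -0.6, -2.9]
opening: 0.0499
gripper_force: 30.0
```

Emit:
apply_moves(
  series=[
    [[17, -20, 0], [0, 0, 0]],
    [[17, -20, 0], [0, 0, 0]],
    [[17, -20, 0], [0, 0, 0]],
    [[17, -20, 0], [0, 0, 0]],
    [[17, -20, 0], [0, 0, 0]],
    [[17, -20, 0], [0, 0, 0]],
    [[17, -19, 0], [0, 0, 0]],
    [[11, -13, 0], [0, 0, 0]],
    [[6, -7, 0], [0, 0, 0]],
    [[2, -2, 0], [0, 0, 0]],
    [[0, 0, 0], [0, 0, 0]],
    [[0, 0, 0], [0, 0, 0]],
  ],
)

```text
t: 22.72
tool_pos: [0.4629, 0.2466, 0.2934]
orientation: [2.979, 0.997, -0.001]
force: [0.8, 0.2, -2.8]
opening: 0.0497
gripper_force: 30.0
```

```bash
python3 - <<'E'
from h import *
go(463.3,247.5,46.8,-53)
E
```

```text
grasp [462.8 246.5 126.4] ydir -53.0 q1,q6 [0.39 1.32] open 49.7 F [ 0.8  0.2 -2.8] grip 30.0 t 22.72 tilt 0.06
turn tool z 0.000 rad | shift before turn [ 1.1 -0.5 79.6] | after [ 1.1 -0.5 79.6]
```

Emit:
apply_moves(
  series=[
    [[1, -0.5, 6], [0, 0, 0]],
    [[0, 0, 14], [0, 0, 0]],
    [[0, 0, 18], [0, 0, 0]],
    [[0, 0, 16], [0, 0, 0]],
    [[0, 0, 10], [0, 0, 0]],
    [[0, 0, 6], [0, 0, 0]],
    [[0, 0, 3], [0, 0, 0]],
    [[0, 0, 2], [0, 0, 0]],
    [[0, 0, 1], [0, 0, 0]],
    [[0, 0, 0.5], [0, 0, 0]],
    [[0, 0, 0], [0, 0, 0]],
    [[0, 0, 0], [0, 0, 0]],
  ],
)

```text
t: 23.72
tool_pos: [0.4638, 0.2484, 0.2179]
orientation: [-2.979, -0.997, -0.002]
force: [-0.4, -1.0, -3.3]
opening: 0.0501
gripper_force: 30.0
```

```bash
python3 - <<'E'
from h import *
go(463.3,247.5,46.8,-53)
E
```

```text
grasp [464.  248.4  50.9] ydir -53.0 q1,q6 [0.39 1.32] open 50.1 F [-0.4 -1.  -3.3] grip 30.0 t 23.72 tilt 0.06
turn tool z 0.000 rad | shift before turn [-1.1  0.3  4.1] | after [-1.1  0.3  4.1]
```

Emit:
apply_moves(
  series=[
    [[-1, 0, 0.5], [0, 0, 0]],
    [[0, 0, 0.5], [0, 0, 0]],
    [[0, 0, 0.5], [0, 0, 0]],
    [[0, 0, 0.5], [0, 0, 0]],
    [[0, 0, 0.5], [0, 0, 0]],
    [[0, 0, 0.5], [0, 0, 0]],
    [[0, 0, 0.5], [0, 0, 0]],
    [[0, 0, 0], [0, 0, 0]],
    [[0, 0, 0], [0, 0, 0]],
  ],
)

```text
t: 24.47
tool_pos: [0.4628, 0.2476, 0.2139]
orientation: [-2.979, -0.997, -0.0]
force: [-1.2, -1.1, -0.5]
opening: 0.0502
gripper_force: 30.0
```

Emit:
apply_moves(
  series=[
    [[0, 0, 0.4], [0, 0, 0]],
    [[0, 0, 0.3], [0, 0, 0]],
    [[0, 0, 0], [0, 0, 0]],
    [[0, 0, 0], [0, 0, 0]],
  ],
)

```text
t: 24.8
tool_pos: [0.4628, 0.2476, 0.2139]
orientation: [2.979, 0.997, -0.0]
force: [-4.6, -2.6, 6.9]
opening: 0.0497
gripper_force: 30.0
```

Emit:
apply_moves(
  series=[
    [[0, 0, 0], [0, 0, 0]],
    [[0, 0, 0], [0, 0, 0]],
    [[0, 0, 0], [0, 0, 0]],
    [[0, 0, 0], [0, 0, 0]],
    [[0, 0, 0], [0, 0, 0]],
    [[0, 0, 0], [0, 0, 0]],
    [[0, 0, -10], [0, 0, 0]],
    [[0, 0, -30], [0, 0, 0]],
    [[0, 0, -35], [0, 0, 0]],
    [[0, 0, -35], [0, 0, 0]],
    [[0, 0, -30], [0, 0, 0]],
    [[0, 0, -10], [0, 0, 0]],
  ],
  claw=1,
)

```text
t: 25.8
tool_pos: [0.4639, 0.2481, 0.3698]
orientation: [-2.979, -0.997, -0.013]
force: [-0.2, 0.3, 1.1]
opening: 0.0932
gripper_force: 0.0
```

```bash
python3 - <<'E'
from h import *
go(435.4,-271.5,197)
for n in("scene","top"):
    p,d=robot.read_camera(n);cv2.imwrite(f"pics/{n}3.png",p)
for n,uv in(("scene",(233,209)),("top",(283,261))):
    p=cv2.imread(f"pics/{n}3.png");h=cv2.cvtColor(p,cv2.COLOR_BGR2HSV)
    m=comp((h[:,:,2]<62).astype(np.uint8),uv,24);print(n,m.sum(),rect(n,m,.01))
E
```

```text
grasp [465.2 248.6 202.8] ydir -53.0 q1,q6 [0.39 1.32] open 93.2 F [-0.2  0.3  1.1] grip 0.0 t 25.8 tilt 0.49
turn tool z -0.000 rad | shift before turn [-336.8  397.4    3.9] | after [-336.8  397.4    3.9]
scene 633 [455.1 -18.8 102.2  97.7 -59.4]
top 634 [451.6 -15.3  96.1  93.7 -46.4]
```

View pics/top3.png

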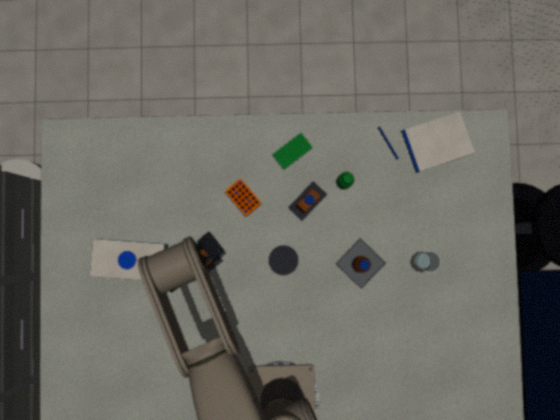

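The round plate at (283,260) is free, and the round bottle stands in the tray at (362,264). I'll fetch it.

Emit:
apply_moves(
  series=[
    [[-16, 19, 0], [0, 0, 0]],
    [[-23, 27, 0], [0, 0, 0]],
    [[-23, 27, 0], [0, 0, 0]],
    [[-23, 27, 0], [0, 0, 0]],
    [[-23, 27, 0], [0, 0, 0]],
    [[-23, 27, 0], [0, 0, 0]],
    [[-23, 27, 0], [0, 0, 0]],
    [[-23, 27, 0], [0, 0, 0]],
    [[-23, 27, 0], [0, 0, 0]],
    [[-23, 27, 0], [0, 0, 0]],
    [[-23, 27, 0], [0, 0, 0]],
    [[-23, 27, 0], [0, 0, 0]],
  ],
)

```text
t: 26.9
tool_pos: [0.437, -0.1681, 0.3608]
orientation: [-2.977, -0.996, 0.003]
force: [0.6, -0.5, -0.8]
opening: 0.0928
gripper_force: 0.0
```

Emit:
apply_moves(
  series=[
    [[-23, 27, 0], [0, 0, 0]],
    [[-23, 27, 0], [0, 0, 0]],
    [[-14, 17, 0], [0, 0, 0]],
    [[-7, 9, 0], [0, 0, 0]],
    [[0, 0, 0], [0, 0, 0]],
    [[0, 0, 0], [0, 0, 0]],
    [[0, 0, 0], [0, 0, 0]],
  ],
)

```text
t: 27.48
tool_pos: [0.4328, -0.2696, 0.3622]
orientation: [-2.977, -0.997, 0.001]
force: [0.5, 0.8, 0.3]
opening: 0.0931
gripper_force: 0.0
```

```bash
python3 - <<'E'
from h import *
go(435.4,-271.5,40)
E
```

```text
grasp [ 432.6 -269.4  195.2] ydir -53.0 q1,q6 [-0.66  0.27] open 93.1 F [0.5 0.8 0.3] grip 0.0 t 27.48 tilt 0.11
turn tool z -0.000 rad | shift before turn [  0.9   3.6 155.1] | after [  0.9   3.6 155.1]
```

Emit:
apply_moves(
  series=[
    [[1, 3.5, 20], [0, 0, 0]],
    [[0, 0, 30], [0, 0, 0]],
    [[0, 0, 30], [0, 0, 0]],
    [[0, 0, 30], [0, 0, 0]],
    [[0, 0, 20], [0, 0, 0]],
    [[0, 0, 14], [0, 0, 0]],
    [[0, 0, 6], [0, 0, 0]],
    [[0, 0, 3], [0, 0, 0]],
    [[0, 0, 0], [0, 0, 0]],
    [[0, 0, 0], [0, 0, 0]],
  ],
)

```text
t: 28.32
tool_pos: [0.4363, -0.2729, 0.2112]
orientation: [2.978, 0.998, 0.002]
force: [0.3, -0.1, -0.1]
opening: 0.0929
gripper_force: 0.0
```

Emit:
apply_moves(
  series=[
    [[0, 0, 0], [0, 0, 0]],
    [[0, 0, 0], [0, 0, 0]],
    [[0, 0, 0], [0, 0, 0]],
    [[0, 0, 0], [0, 0, 0]],
    [[0, 0, 0], [0, 0, 0]],
    [[0, 0, 0], [0, 0, 0]],
    [[0, 0, 0], [0, 0, 0]],
    [[0, 0, 0], [0, 0, 0]],
    [[0, 0, 0], [0, 0, 0]],
    [[0, 0, 0], [0, 0, 0]],
  ],
  claw=0.45,
  newtons=30,
)

```text
t: 29.15
tool_pos: [0.4356, -0.273, 0.2101]
orientation: [-2.979, -0.997, 0.0]
force: [-1.8, 1.4, 4.2]
opening: 0.0527
gripper_force: 30.0
```

```bash
python3 - <<'E'
from h import *
go(452,-15.7,126)
E
```

```text
grasp [ 435.5 -273.    43.1] ydir -53.0 q1,q6 [-0.66  0.27] open 52.7 F [-1.8  1.4  4.2] grip 30.0 t 29.15 tilt 0.03
turn tool z -0.000 rad | shift before turn [ 168.  -195.6  -82.9] | after [ 168.  -195.6  -82.9]
```

Emit:
apply_moves(
  series=[
    [[0, 0, -4], [0, 0, 0]],
    [[0, 0, -8], [0, 0, 0]],
    [[0, 0, -14], [0, 0, 0]],
    [[0, 0, -15], [0, 0, 0]],
    [[0, 0, -15], [0, 0, 0]],
    [[0, 0, -15], [0, 0, 0]],
    [[0, 0, -8], [0, 0, 0]],
    [[5, -6, -4], [0, 0, 0]],
    [[10, -12, 0], [0, 0, 0]],
    [[15, -18, 0], [0, 0, 0]],
  ],
)

```text
t: 29.98
tool_pos: [0.4378, -0.2264, 0.2932]
orientation: [2.979, 0.994, 0.0]
force: [0.1, -0.1, -3.3]
opening: 0.0527
gripper_force: 30.0
```

Emit:
apply_moves(
  series=[
    [[17, -20, 0], [0, 0, 0]],
    [[17, -20, 0], [0, 0, 0]],
    [[17, -20, 0], [0, 0, 0]],
    [[17, -20, 0], [0, 0, 0]],
    [[17, -20, 0], [0, 0, 0]],
    [[17, -20, 0], [0, 0, 0]],
    [[17, -18, 0], [0, 0, 0]],
    [[11, -13, 0], [0, 0, 0]],
    [[6, -7, 0], [0, 0, 0]],
    [[2, -2, 0], [0, 0, 0]],
    [[0, 0, 0], [0, 0, 0]],
    [[0, 0, 0], [0, 0, 0]],
  ],
)

```text
t: 30.98
tool_pos: [0.4518, -0.0159, 0.2928]
orientation: [2.979, 0.997, -0.001]
force: [0.2, -0.6, -1.3]
opening: 0.0526
gripper_force: 30.0
```

```bash
python3 - <<'E'
from h import *
go(452,-15.7,49)
E
```

```text
grasp [451.7 -16.  125.8] ydir -53.0 q1,q6 [-0.15  0.78] open 52.6 F [ 0.2 -0.6 -1.3] grip 30.0 t 30.98 tilt 0.03
turn tool z -0.000 rad | shift before turn [ 0.4 -0.1 76.8] | after [ 0.4 -0.1 76.8]
```

Emit:
apply_moves(
  series=[
    [[0, 0, 6], [0, 0, 0]],
    [[0, 0, 14], [0, 0, 0]],
    [[0, 0, 18], [0, 0, 0]],
    [[0, 0, 14], [0, 0, 0]],
    [[0, 0, 10], [0, 0, 0]],
    [[0, 0, 5], [0, 0, 0]],
    [[0, 0, 3], [0, 0, 0]],
    [[0, 0, 2], [0, 0, 0]],
    [[0, 0, 1], [0, 0, 0]],
    [[0, 0, 0.5], [0, 0, 0]],
    [[0, 0, 0], [0, 0, 0]],
    [[0, 0, 0], [0, 0, 0]],
  ],
)

```text
t: 31.98
tool_pos: [0.4521, -0.0154, 0.2201]
orientation: [2.979, 0.997, 0.001]
force: [1.0, -0.3, -1.0]
opening: 0.0528
gripper_force: 30.0
```

```bash
python3 - <<'E'
from h import *
go(452,-15.7,49)
E
```

```text
grasp [452.3 -15.5  53.1] ydir -53.0 q1,q6 [-0.15  0.78] open 52.8 F [ 1.  -0.3 -1. ] grip 30.0 t 31.98 tilt 0.06
turn tool z -0.000 rad | shift before turn [-0.4  0.   4.1] | after [-0.4  0.   4.1]
```

Emit:
apply_moves(
  series=[
    [[0, 0, 0.5], [0, 0, 0]],
    [[0, 0, 0.5], [0, 0, 0]],
    [[0, 0, 0.5], [0, 0, 0]],
    [[0, 0, 0.5], [0, 0, 0]],
    [[0, 0, 0.5], [0, 0, 0]],
    [[0, 0, 0.5], [0, 0, 0]],
    [[0, 0, 0.5], [0, 0, 0]],
    [[0, 0, 0], [0, 0, 0]],
    [[0, 0, 0], [0, 0, 0]],
  ],
)

```text
t: 32.73
tool_pos: [0.4519, -0.0154, 0.216]
orientation: [-2.979, -0.997, 0.0]
force: [-0.5, 0.9, -0.2]
opening: 0.0526
gripper_force: 30.0
```

Emit:
apply_moves(
  series=[
    [[0, 0, 0.4], [0, 0, 0]],
    [[0, 0, 0.3], [0, 0, 0]],
    [[0, 0, 0], [0, 0, 0]],
    [[0, 0, 0], [0, 0, 0]],
  ],
)

```text
t: 33.07
tool_pos: [0.4519, -0.0154, 0.216]
orientation: [-2.979, -0.997, 0.0]
force: [-4.6, 0.8, 7.4]
opening: 0.0525
gripper_force: 30.0
```

Emit:
apply_moves(
  series=[
    [[0, 0, 0], [0, 0, 0]],
    [[0, 0, 0], [0, 0, 0]],
    [[0, 0, 0], [0, 0, 0]],
    [[0, 0, 0], [0, 0, 0]],
    [[0, 0, 0], [0, 0, 0]],
    [[0, 0, 0], [0, 0, 0]],
    [[0, 0, -10], [0, 0, 0]],
    [[0, 0, -30], [0, 0, 0]],
    [[0, 0, -35], [0, 0, 0]],
    [[0, 0, -35], [0, 0, 0]],
    [[0, 0, -30], [0, 0, 0]],
    [[0, 0, -10], [0, 0, 0]],
  ],
  claw=1,
)

```text
t: 34.07
tool_pos: [0.4529, -0.0156, 0.3717]
orientation: [2.976, 0.996, 0.011]
force: [1.9, 0.0, -0.0]
opening: 0.0928
gripper_force: 0.0
```

Emit:
apply_moves(
  series=[
    [[-23, 27, 0], [0, 0, 0]],
    [[-23, 27, 0], [0, 0, 0]],
    [[-23, 27, 0], [0, 0, 0]],
    [[-23, 27, 0], [0, 0, 0]],
    [[-23, 27, 0], [0, 0, 0]],
    [[-23, 27, 0], [0, 0, 0]],
    [[-23, 27, 0], [0, 0, 0]],
    [[-23, 27, 0], [0, 0, 0]],
    [[-23, 27, 0], [0, 0, 0]],
    [[0, 0, 0], [0, 0, 0]],
    [[0, 0, 0], [0, 0, 0]],
  ],
)

```text
t: 34.98
tool_pos: [0.4321, -0.3356, 0.3649]
orientation: [-2.98, -0.992, 0.001]
force: [-0.4, 0.1, 0.4]
opening: 0.0929
gripper_force: 0.0
```

```bash
python3 - <<'E'
from h import *
for n in("scene","top"):
    p,d=robot.read_camera(n);cv2.imwrite(f"pics/{n}4.png",p)
p=cv2.imread("pics/top4.png");H,S,V=cv2.split(cv2.cvtColor(p,cv2.COLOR_BGR2HSV))
blue=((H>100)&(H<120)&(S>130)).astype(np.uint8)
m=(((H<22)&(S>140)&(V>62))|((H>100)&(H<120)&(S>100))).astype(np.uint8)
m=cv2.morphologyEx(m,cv2.MORPH_CLOSE,np.ones((3,3),np.uint8))
for n,uv,z,r in(("oblong",(308,201),.094,16),("square",(204,258),.094,14),("round",(283,261),.096,14)):
    print(n,cap("top",comp(blue,uv,15),z),rect("top",comp(m,uv,r),.066))
print(robot.read_state()['t'])
a=cv2.resize(p[165:290,175:395],(792,450),interpolation=cv2.INTER_CUBIC)
cv2.imwrite("pics/c4.png",a)
E
```

```text
oblong [ 645.3 -101.5] [ 645.2 -102.6   75.8   41.2  -46.2]
square [462. 247.] [462.2 247.2  50.8  50.1 -55.2]
round [450.9 -15.5] [451.2 -16.4  31.6  31.5  88.7]
35.0833
```

View pics/c4.png

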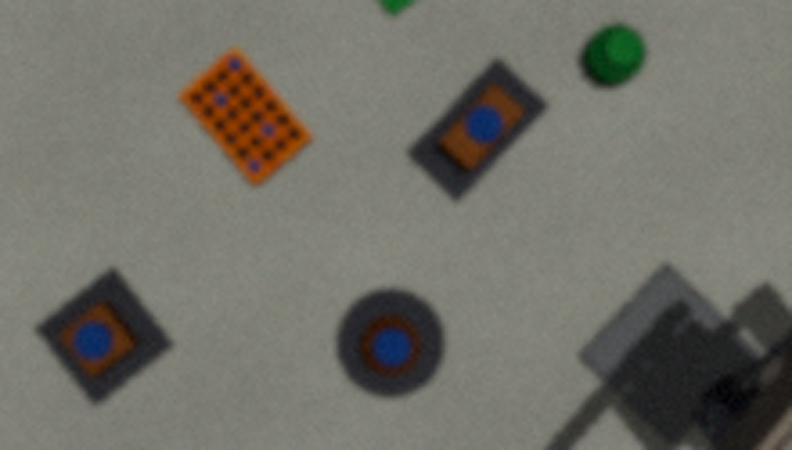

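View pics/scene4.png

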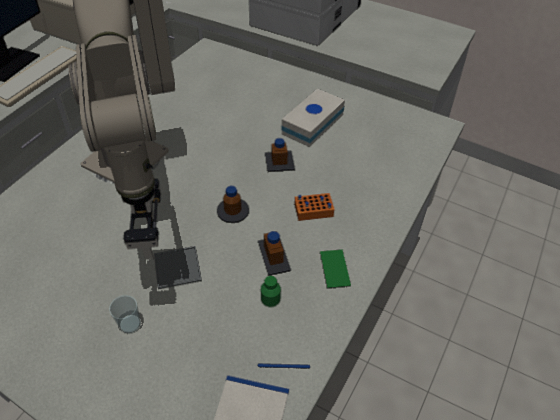

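Each bottle stands upright on its own plate, within about 2 mm and 2–3° as measured. In the crop, the oblong is at (485,125), the square at (95,340) and the round at (392,345). The rack, glove box and beaker haven't moved, so I'm handing in.

```bash
python3 -c "
from plant import robot
print(robot.close_job())"
```

```text
the job is handed in; nothing more can be done
None
```

The job is handed in: the round, square and oblong bottles each stand upright on their own plates, centred to about 2 mm and lined up to within about 3°, after 35 s of the 106 s allowed.

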